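# Present the spare insert of the cam lock fixture

## Task

Lift the blue lid off the cam lock fixture by its knob and set it down gently, right way up, on the middle of the black rubber mat; then swing the yellow flap up by its red tongue until it stands fully upright or further and stays open, and draw the bronze insert straight up out of its slot. Present the insert: finish while holding it still and upright in the gripper, its centre about 20 cm above the bench over the middle of the white round pad, without letting go. Do not disturb the cam lever, bolt, washer, socket or blue gauge.

Things in the scene. Friction and masses are not known exactly. Their poses are not given: they have to be found in the camera images.
- fixture: Cam lock fixture, fixed. Origin on the bench below the slot centre; x axis from the tongue to the hinge (roughly away from the robot), z up. Steel plate x -115 to +140, y +-95, 12 mm thick. On it a grey block x -105 to +85, y +-68, top 35 mm above the bench: the shoulder that the lid stands on. A cam lever, top 36 mm above the bench, stands on the plate beyond the block.
- slot (a point): Centre of the mouth of the insert's slot (53 x 15 mm in fixture x, y; bottom 12 mm above the bench), in the well's floor 35 mm above the bench, over the fixture's origin. Four well walls 5 mm thick stand on the block: outside x -45 to +60, y +-53 mm, top 72 mm above the bench; clear inside 95 x 96 mm.
- lid: Blue deep lid, open below, loose, about 0.35 kg, 168 (x) x 122 (y) mm, 60 mm high (95 with its black knob). Origin at the centre of its lower rim, z up. At first its skirt stands on the shoulder, origin 12 mm to the -x side of the fixture's origin, axes as the fixture's. It hides flap and tongue and must rise some 60 mm straight up to clear them.
- lid_knob (a point): Centre of the lid's knob head, on the lid's z axis 84 mm above its lower rim. The head is round, 32 mm across and 22 mm high (the top of the lid is 24 mm below this point).
- flap (a joint): Angle of the yellow cover flap: 0 closed (level), grows as the tongue end swings up and over towards the fixture's +x, 1.57 upright, stop at 2.1. The hinge is stiff, takes about 1 to 2 N at the tongue, and stays where it is left.
- flap_hinge (a point): Middle of the flap's hinge axis, 60 mm to the fixture's +x side of the fixture's origin and 74.5 mm above the bench; the axis runs along the fixture's y.
- flap_tongue (a point): Grip point in the flap's red tongue, 130 mm from the hinge axis. Tongue 14 mm wide (fixture y), 12 mm thick, 38 mm long past the flap's edge, this point 15 mm short of its end; closed it is level, 76 mm above the bench, nothing under it down to the shoulder. Pinched across its width it turns between the fingers as the flap swings. Flap plate 107 x 104 x 5 mm.
- insert_center (a point): Centre of the bronze insert, an upright plate 50 (x) x 12 (y) x 56 mm (z up), about 0.25 kg, loose. It stands in the slot under the flap, axes parallel to the fixture's, its underside 12 mm and its top 68 mm above the bench, so its upper 33 mm stand clear above the well's floor.
- insert: The same insert; origin at the centre of its underside, z up.
- mat: Black rubber mat, fixed, 240 (x) x 200 (y) x 4 mm; origin at the centre of its underside.
- pad: White round presenting pad, fixed, 140 mm across, 4 mm thick; origin at the centre of its underside.
- lever_tip (a point): Black grip end of the fixture's cam lever, which turns level about an upright pin on the plate. Leave alone.
- bolt: Black fishplate bolt standing on its head, 38 mm across, 90 mm high; origin under its centre. Leave alone.
- washer: Bronze-coloured spring washer lying flat, 48 mm across, 6 mm high; origin under its centre. Leave alone.
- socket: Matte steel torque socket, upright, 42 mm across, 50 mm high; origin under its centre. Leave alone.
- gauge: Blue plug gauge, upright, 36 mm across, 70 mm high; origin under its centre. Leave alone.
Things that resemble listed ones, but are neither listed nor needed, are in the scene too. There is more than one size of the lid; the one meant has the size given above.

How it is judged:
By the outcome, as a careful person would: the job done as asked, in the order asked, and still so for the second after the job is handed in, while the arm keeps its last pose, push and grip.
It also fails if it takes over 72 s, if anything falls off the work surface, if the arm or the gripper's body presses on something with over 40 N, if the wrist force passes 120 N, or if a joint passes its speed limit or range.

## Robot

A 7-joint arm with a two-finger parallel gripper is mounted at the origin on the work surface. World frame = base frame: x ahead of the robot, y to its left, z up, the work surface at z = 0. Lengths are in mm, angles in degrees, forces in N, time in s.
With the tool pointing down it reaches from about 425 to 825 mm from the base axis. Payload 3.6 kg.
Tool frame: the origin (TCP) lies midway between the tips of the shut fingers; the grasp point (between the pads) lies 19 mm behind it; z points along the fingers, y is the line along which they close (so a half turn about z gives the same grasp; the last joint's range is limited). The gripper opens to 93 mm and grips with 3 to 60 N. Pads are 15 mm wide; open, the fingers measure 128 mm over their backs; the gripper's body (75 mm by 188 mm) begins 65 mm behind the grasp point.
Start: joints at [73.367, 35.231, -0.722, 81.555, 0.464, 63.22, -2.315], TCP at [169.502, -627.478, 182.04] pointing down, gripper open.
Joint ranges: [-178.69, 178.69], [-17.37, 117.87], [-77.05, 75.6], [15.02, 138.74], [-78.02, 258.01], [0.78, 113.62], [-162.83, 162.83]. Speed limits (degrees/s): [159.86, 159.86, 180, 180, 180, 180, 180].

## Interface

Orientations are given as [roll, pitch, yaw] about the fixed x, y, z axes, in that order (R = Rz(yaw) Ry(pitch) Rx(roll)).
In Python, from plant import env, viewer, models gives the robot as it stands. The module is installed in compiled form; this text tells all that it offers. Calls block until the motion is done:
- env.move_ptp(position, orientation): joint-space move of the TCP to a pose.
- env.move_straight(position, orientation=None, rate=150): straight line of the TCP; orientation=None keeps the orientation; rate is the mean speed in mm/s.
- env.goto_joints(angles): joint-space move.
- env.open_gripper() and env.clamp(strength=None): open the fingers fully, or close them until they stop; strength is the grip in N (None keeps the last).
- env.pause(seconds).
- env.ik(position, orientation): joint angles nearest the present ones, or None.
- env.get_state(): the state.
- viewer.grab_frame(name): name is "scene" or "top"; returns a dict with "frame" (400x640x3 uint8, red, green, blue), "z_map" (400x640 float32, mm along the optical axis (not along the pixel's ray), 0 where there is no reading), "camera_matrix" (3x3 intrinsics, pixels), "extrinsics" (4x4, takes a point from camera to world coordinates). Camera axes: x right, y up, looking along -z (the intrinsics and any distortion apply to the point x, -y, -z); pixel columns grow to the right and rows downward; lengths in mm; the calibration is good to about 2 mm. A picture is of the moment at which its call begins.
A pose or a line that the arm cannot do raises env.MotionError and nothing moves.
- env.sign_off(): hands the job in; it is judged then, once.
Trained networks look in a picture, given as the dict that the camera call returned (one of the last four; its "shot" number tells which), for a name from the list of things; names that differ only in an ending like _2 or _b are one class to them, and where a whole thing is asked for, a point or a joint stands for the part that bears it (a point fixed in the world has none). Each returns a list of dicts, best first, with "confidence" (0 to 1); they miss things now and then, are a little off and sometimes report something else, mostly with a low value. They report only what shows in the picture. A call takes as long as a camera call. They do not tell look-alikes from the thing itself.
- models.spot_in(picture, query): "pixel" ([row, column] in pixels, amid what is visible of it).
- models.mark_of(picture, query): "pixel" ([row, column] in pixels: a listed point, or the origin of a listed thing).
The state is a dict: "clock": time; "joint_positions": joint angles; "joint_velocities": joint speeds; "effort": joint torques, N m; "eef_pos": TCP position; "eef_rot": TCP orientation; "force": force on the tool from outside, world axes, zero at the start; "wrist_torque": the same for the moment, N m; "gripper_width": finger opening in mm; "gripper_force": force on a finger pad.
Only numpy, scipy, OpenCV 4.12 (cv2) and the standard library are available. Lean on these libraries where they do the work, as an engineer would, in place of code of your own. Each camera call takes 0.05 s, during which the arm holds its last target. There are 200 camera calls.

## Working session

There is one attempt and no reset: what is moved stays moved. The work goes in short steps, each a Python script; the robot and the scene stay as the last script left them, time stands still between calls to the robot, and variables do not carry over. Pictures are saved under pics/ and viewed, at most 10 in all, crops included, and the job is handed in when it is done.

```bash
mkdir -p pics; cat > h.py <<'E'
import numpy as np, cv2
from plant import env, viewer, models
def p2w(p,row,col,z=None,win=1):
    """pixel to world; with z: intersect ray with plane z, otherwise depth"""
    K=np.array(p["camera_matrix"]);T=np.array(p["extrinsics"])
    d=np.array([(col-K[0,2])/K[0,0],-(row-K[1,2])/K[1,1],-1.0])
    if z is None:
        r,c=int(round(row)),int(round(col))
        a=p["z_map"][max(r-win,0):r+win+1,max(c-win,0):c+win+1];a=a[a>0]
        if len(a)==0: return None
        s=np.median(a)
    else:
        dw=T[:3,:3]@d; s=(z-T[2,3])/dw[2]
    return T[:3,:3]@(d*s)+T[:3,3]
def cloud(p):
    K=np.array(p["camera_matrix"]);T=np.array(p["extrinsics"]);Z=p["z_map"].astype(float)
    r,c=np.mgrid[0:Z.shape[0],0:Z.shape[1]]
    P=np.stack([(c-K[0,2])/K[0,0]*Z,-(r-K[1,2])/K[1,1]*Z,-Z],-1)@T[:3,:3].T+T[:3,3]
    P[Z<=0]=np.nan
    return P
def save(p,name): cv2.imwrite("pics/"+name,p["frame"][:,:,::-1])
E
python3 - <<'E'
from h import *
np.set_printoptions(precision=1,suppress=True)
for n in ("scene","top"):
    p=viewer.grab_frame(n); save(p,n+"0.png"); print(n,list(p.keys()),np.array(p["extrinsics"])[:3])
    for q,z in (("lid_knob",119),("lid",35),("fixture",0),("mat",0),("pad",0),("lever_tip",30),("bolt",0),("gauge",0),("socket",0),("washer",0)):
        for d in models.mark_of(p,q)[:3]:
            print(q,round(d["confidence"],2),np.array(d["pixel"]),p2w(p,*d["pixel"],z=z),p2w(p,*d["pixel"]))
print(env.get_state())
E
```

```text
scene ['frame', 'z_map', 'camera_matrix', 'extrinsics', 'shot'] [[  -0.2   -0.7    0.7 1258.5]
 [   1.    -0.1    0.1  103.4]
 [   0.     0.7    0.7  892.4]]
lid_knob 0.83 [133.  464.8] [188.  318.8 119. ] [204.7 315.4 131.1]
lid_knob 0.66 [197.7 221. ] [ 549.8 -259.4  119. ] [ 444.6 -313.2    4.3]
lid_knob 0.57 [203.5 333.1] [520.7   3.6 119. ] [527.2   4.5 125.9]
lid 0.91 [165.5 461.8] [227.1 327.7  35. ] [286.6 314.8  84.5]
lid 0.89 [225.  330.5] [514.7  -1.9  35. ] [566.    5.4  94.2]
lid 0.63 [159.7 257.7] [ 308.5 -245.9   35. ] [ 303.8 -247.6   30.7]
mat 0.76 [246. 464.] [493.  331.4   0. ] [495.  330.8   2.4]
mat 0.72 [324.2 271.6] [785.6 -84.6   0. ] [801.8 -78.2  30.7]
pad 0.82 [196.6 221.6] [ 436.4 -314.9    0. ] [ 440.8 -312.7    4.8]
lever_tip 0.87 [272.7 353.3] [643.1  71.9  30. ] [644.8  72.   32.3]
bolt 0.87 [322.2 437.8] [717.7 267.2   0. ] [724.7 265.1  11.5]
gauge 0.9 [323.2 276.3] [781.5 -75.3   0. ] [799.4 -68.6  33.4]
gauge 0.72 [226.5 326.4] [491.3 -15.7   0. ] [570.   -3.5  91.6]
socket 0.6 [284. 190.] [ 719.6 -294.2    0. ] [ 738.4 -280.3   31.2]
socket 0.44 [
[... 954 characters left out ...]
58 [139.3 224.7] [713.5 285.    0. ] [708.3 281.5  16.5]
bolt 0.21 [194.3 309.5] [534.3   9.9   0. ] [510.4   9.2 130.3]
gauge 0.61 [116.7 332.7] [792.2 -64.4   0. ] [779.9 -62.7  32.4]
socket 0.63 [138.  401.8] [ 721.  -287.7    0. ] [ 705.6 -277.3   47.6]
{'clock': 1.1, 'joint_positions': array([73.4, 35.2, -0.7, 81.6,  0.5, 63.2, -2.3]), 'joint_velocities': array([-0. , -0. ,  0. ,  0. , -0.1,  0.1,  0.1]), 'effort': array([  0. , -45.9,   0.2, -16.6,  -0.1,   0. ,   0. ]), 'eef_pos': array([ 169.5, -627.5,  182. ]), 'eef_rot': array([-180. ,   -0. ,   15.1]), 'force': array([0.3, 0.8, 0.2]), 'wrist_torque': array([-0., -0.,  0.]), 'gripper_force': 0.0, 'gripper_width': 93.00981145164461}
```

View pics/scene0.png

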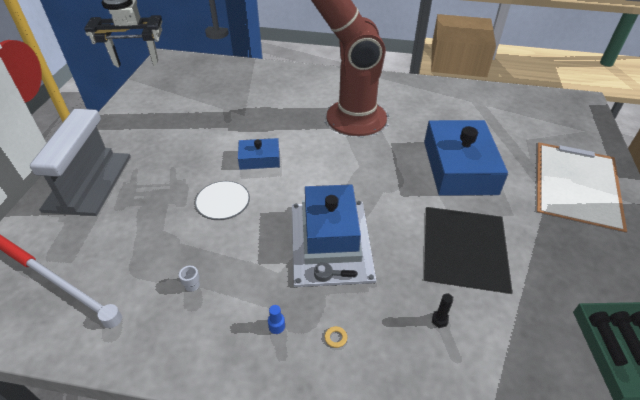

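View pics/top0.png

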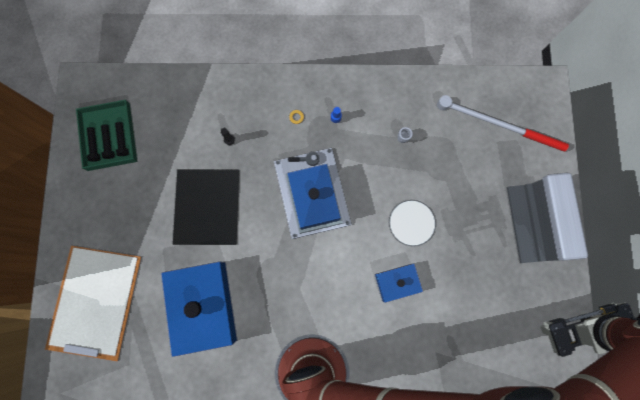

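```bash
python3 - <<'E'
from h import *
np.set_printoptions(precision=1,suppress=True)
p=viewer.grab_frame("top"); P=cloud(p); z=P[...,2]
s=viewer.grab_frame("scene"); S=cloud(s)
for nm,Q in(("top",P),("scene",S)):
    near=(abs(Q[...,0]-520)<160)&(abs(Q[...,1])<150)
    def m(lo,hi): 
        a=Q[near&(Q[...,2]>lo)&(Q[...,2]<hi)]; return a
    for lab,lo,hi in(("knobtop",122,145),("lidtop",88,100),("block",31,39)):
        a=m(lo,hi)
        if len(a)<5: print(nm,lab,len(a));continue
        r=cv2.minAreaRect(a[:,:2].astype(np.float32)); print(nm,lab,len(a),np.median(a[:,2]),a[:,:2].mean(0),r)
# plate by z 8..16
    a=m(8,16); print(nm,"plate",len(a),cv2.minAreaRect(a[:,:2].astype(np.float32)))
# mat dark on top
f=p["frame"].astype(int)
a=P[(f.max(-1)<60)&(abs(z)<9)&(abs(P[...,0]-495)<170)&(abs(P[...,1]-340)<170)]
print("mat",len(a),cv2.minAreaRect(a[:,:2].astype(np.float32)))
a=P[(f.min(-1)>190)&(abs(z)<12)&(abs(P[...,0]-448)<110)&(abs(P[...,1]+305)<110)]
print("pad",len(a),a.mean(0),cv2.minEnclosingCircle(a[:,:2].astype(np.float32)))
E
```

```text
top knobtop 96 128.53746059486934 [514.9  -3. ] ((515.1965942382812, -3.658296585083008), (29.787105560302734, 28.63349723815918), 0.3899725079536438)
top lidtop 2199 94.30208858898732 [514.2  -3.2] ((515.7842407226562, -3.0959014892578125), (168.2165069580078, 121.91377258300781), 13.564668655395508)
top block 332 34.12118272366706 [510.    5.9] ((541.7781982421875, 2.3304061889648438), (239.396728515625, 135.79310607910156), 13.634017944335938)
top plate 1517 ((517.7137451171875, -7.612060546875), (307.806640625, 211.32882690429688), 10.822028160095215)
scene knobtop 120 127.94596884168124 [518.4  -1.5] ((517.30615234375, -2.1025867462158203), (31.376245498657227, 28.06008529663086), 9.32313060760498)
scene lidtop 2520 93.49759615877093 [524.4  -0.1] ((516.2757568359375, -1.5580902099609375), (172.1412353515625, 122.07568359375), 13.653886795043945)
scene block 600 33.65915648303326 [587.   -1.4] ((543.3231811523438, 3.9821624755859375), (242.75146484375, 135.68592834472656), 13.679926872253418)
scene plate 2255 ((540.0016479492188, 3.2509536743164062), (257.85113525390625, 189.74911499023438), 13.55023193359375)
mat 4544 ((493.8098449707031, 333.8909912109375), (236.51377868652344, 197.51766967773438), 0.022093400359153748)
pad 1483 [ 445.6 -309.9    3.2] ((446.1222839355469, -310.36529541015625), 69.09172058105469)
```

The lid that fits is the middle one at scene (203,333), measured 168 x 122 mm. It sits on the fixture at yaw 13.6°, with the lever on the +x side. The mat is near (494,334) and the pad near (446,-310). I'll take the lid off first.

```bash
cat >> h.py <<'E'
YAW=13.6; C=np.array([516.,-2.5])   # lid centre
e=np.array([np.cos(np.radians(YAW)),np.sin(np.radians(YAW))]); n=np.array([-e[1],e[0]])
O=C+12*e
def F(x,y,z): return list(O+x*e+y*n)+[z]
DOWN=[180,0,YAW]
def st(t=""):
    s=env.get_state(); print(t,"t%.1f"%s["clock"],"pos",np.round(s["eef_pos"],1),"w%.1f f%.1f"%(s["gripper_width"],s["gripper_force"]),"F",np.round(s["force"],1),"j7 %.0f"%s["joint_positions"][6]); return s
E
python3 - <<'E'
from h import *
k=F(-12,0,0)[:2]
env.move_ptp(k+[190],DOWN); st("above")
env.move_straight(k+[102],rate=120); st("at")
env.clamp(30); st("grip")
env.move_straight(k+[120],rate=60); st("up")
env.move_straight(k+[205],rate=150); 
p=viewer.grab_frame("scene"); save(p,"lift.png")
M=[494,334.]
env.move_ptp(M+[205],[180,0,0]); st("over mat")
env.move_straight(M+[82],rate=140); st()
for z in (76,74,73,72,71,70,69):
    env.move_straight(M+[z],rate=25); s=st(str(z))
    if s["force"][2]>3: break
E
```

```text
above t3.7 pos [516.1  -3.7 189.9] w92.8 f0.0 F [-0.6  0.4 -0.2] j7 -87
at t4.6 pos [516.7  -2.5 102.6] w93.1 f0.0 F [ 0.6 -0.6  0.2] j7 -89
grip t6.1 pos [516.   -2.5 102. ] w0.4 f0.0 F [0.4 0.2 1.2] j7 -90
up t6.5 pos [516.4  -2.5 120.6] w0.3 f0.0 F [-0.2  0.4 -0.3] j7 -89
over mat t8.6 pos [495.  331.9 204.6] w0.3 f0.0 F [0.3 0.3 0.9] j7 -135
 t9.6 pos [494.8 334.4  82.9] w1.0 f0.0 F [ 0.5 -0.2 -0. ] j7 -137
76 t10.0 pos [494. 334.  76.] w0.4 f0.0 F [ 1.1  0.3 -0.5] j7 -137
74 t10.2 pos [494.  333.9  73.9] w0.4 f0.0 F [-0.9 -0.5  0.1] j7 -137
73 t10.5 pos [494.  333.9  72.9] w0.4 f0.0 F [ 0.2 -0.1  0.6] j7 -138
72 t10.7 pos [494.  334.   71.9] w0.4 f0.0 F [ 0.3 -0.6 -0. ] j7 -138
71 t11.0 pos [493.9 334.   70.9] w0.3 f0.0 F [-0.3  1.3  0.1] j7 -138
70 t11.2 pos [493.9 333.9  69.9] w0.1 f0.0 F [ 0.3  0.4 -0.4] j7 -138
69 t11.5 pos [493.9 334.   68.9] w0.3 f0.0 F [-0.   0.3 -0.1] j7 -138
```

View pics/lift.png

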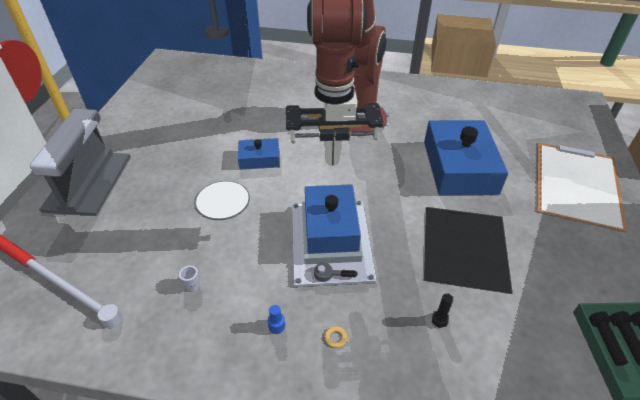

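The scene picture shows the gripper shut and empty, with its tips at (165,333), and the lid still on the fixture with its knob at (203,333). The grip missed, so I'll compare where the fingertips really are with the reported TCP.

```bash
python3 - <<'E'
from h import *
np.set_printoptions(precision=1,suppress=True)
s=st()
print(s["eef_rot"])
for nm in("scene","top"):
    p=viewer.grab_frame(nm); Q=cloud(p); save(p,nm+"1.png")
    near=(abs(Q[...,0]-494)<130)&(abs(Q[...,1]-334)<130)&(Q[...,2]>15)
    a=Q[near]; print(nm,len(a), a.min(0) if len(a) else 0)
    for lo in range(20,200,15):
        b=a[(a[:,2]>=lo)&(a[:,2]<lo+15)]
        if len(b): print(lo,len(b),b.min(0)[:2],b.max(0)[:2],np.median(b,0)[:2])
    T=np.array(p["extrinsics"]);K=np.array(p["camera_matrix"])
    c=T[:3,:3].T@(s["eef_pos"]-T[:3,3]); print("tcp px row col",K[1,2]-K[1,1]*c[1]/-c[2],K[0,2]+K[0,0]*c[0]/-c[2])
    im=p["frame"][:,:,::-1].copy(); r,cc=(130,400) if nm=="scene" else (130,130)
    cv2.imwrite(f"pics/{nm}1c.png",cv2.resize(im[r:r+150,cc:cc+190],None,fx=4,fy=4))
E
```

```text
t11.5 pos [493.9 334.   68.9] w0.3 f0.0 F [-0.   0.3 -0.1] j7 -138
[180.   0.   0.]
scene 11706 [411.3 204.  101.9]
95 12 [498.8 325.5] [503.6 338.9] [501.6 332. ]
110 68 [488.  318.1] [505.2 347.9] [502.5 333.4]
125 72 [487.8 317.5] [506.3 348.6] [502.6 331.2]
140 80 [485.6 316.5] [504.9 349.8] [502.2 331.6]
155 73 [492.7 314.9] [505.9 351.2] [502.6 334.1]
185 135 [468.1 247.4] [531.9 419.6] [528.  336.4]
tcp px row col 228.27687645773827 471.6859193472687
top 3312 [364.  204.  188.4]
185 9 [459.6 248.7] [511.5 304.8] [503.6 304.3]
tcp px row col 202.87396775705213 200.70167851714143
```

View pics/scene1c.png

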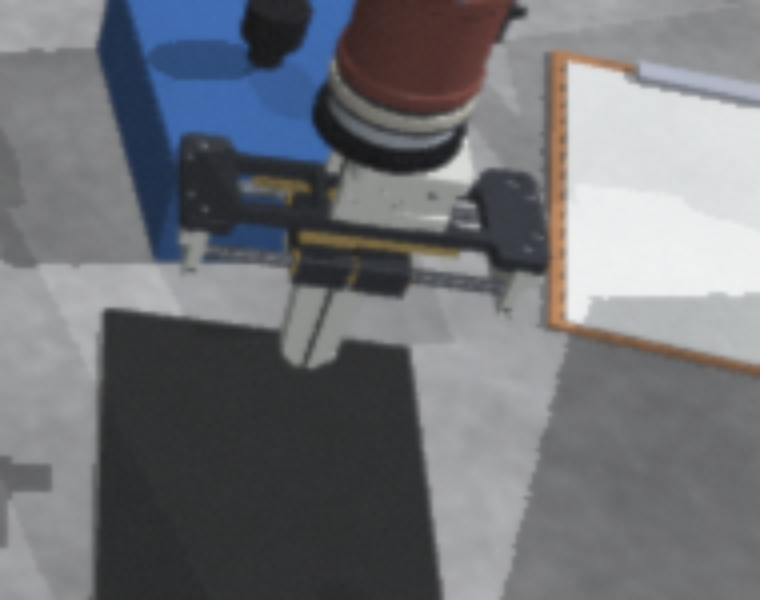

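The crop shows the shut fingertips at about scene (221,476), and depth puts them near z≈102, although the reported TCP is z=69. So the real tips sit about 33 mm above the reported TCP. I'll refine that offset, and check with a tilted pose whether it lies along the tool axis or the world z axis.

```bash
cat > tip.py <<'E'
from h import *
def tipz(lab):
    s=env.get_state(); R=cv2.Rodrigues(np.zeros(3))[0]
    from scipy.spatial.transform import Rotation as Ro
    R=Ro.from_euler("xyz",s["eef_rot"],degrees=True).as_matrix()
    p=viewer.grab_frame("scene"); Q=cloud(p)
    L=(Q-s["eef_pos"])@R   # tool coords
    m=(abs(L[...,0])<16)&(abs(L[...,1])<25)&(L[...,2]<10)&(L[...,2]>-100)&(Q[...,2]>25)
    a=L[m]; print(lab,len(a),"tool z max %.1f p98 %.1f"%(a[:,2].max(),np.percentile(a[:,2],98)))
    for lo in range(-110,10,10):
        b=a[(a[:,2]>=lo)&(a[:,2]<lo+10)]
        if len(b)>4: print(lo,len(b),np.round([*np.percentile(b[:,0],[2,50,98]),*np.percentile(b[:,1],[2,50,98])],1))
E
python3 - <<'E'
from tip import *
M=[494,334]
env.move_straight(M+[160],rate=150); tipz("down"); 
k=F(-12,0,0)[:2]
env.move_ptp(k+[230],DOWN); tipz("down2")
from scipy.spatial.transform import Rotation as Ro
for sg in(1,-1):
    R=Ro.from_euler("z",YAW,degrees=True)*Ro.from_euler("x",sg*25,degrees=True)*Ro.from_euler("x",180,degrees=True)
    rpy=R.as_euler("xyz",degrees=True); print(rpy, env.ik(F(0,0,180),list(rpy)))
    if sg==1:
        env.move_ptp(F(0,0,220),list(rpy)); tipz("tilt")
st()
E
```

```text
down 374 tool z max -34.6 p98 -38.7
-100 65 [  3.3   8.5  10.9 -15.1   0.9  17.7]
-90 66 [ -4.6   8.   11.3 -15.    3.1  17.9]
-80 68 [ -4.6   8.4  11.4 -15.5   1.8  16.7]
-70 61 [ -3.4   8.9  11.8 -15.1  -0.2  16.3]
-60 54 [ -5.4   7.7  11.9 -14.    3.5  15.7]
-50 48 [  5.1   8.7  11.6 -12.8  -0.5  14.7]
-40 12 [  6.1   7.7  10.  -10.1   0.4   6.2]
down2 378 tool z max -35.7 p98 -38.0
-100 73 [  1.1   8.1  11.6 -16.2   1.9  16.9]
-90 68 [  4.8   8.1  10.7 -16.6  -0.5  16. ]
-80 62 [  5.6   8.5  10.7 -14.9   0.4  15.9]
-70 58 [  6.    8.3  11.1 -15.    1.1  15.7]
-60 52 [  3.3   8.2  10.4 -13.8  -1.   15.1]
-50 51 [  5.2   8.1  10.6 -13.7   0.8  13.3]
-40 14 [  5.7   7.7   9.5 -11.   -1.5   6.5]
[-155.     0.    13.6] [ 28.23082425  33.08117408 -25.40243598  95.463386   -11.23162095
  63.00693259 -64.9858657 ]
tilt 405 tool z max -33.7 p98 -38.2
-100 75 [  1.1   8.1  10.3 -17.2  -0.2  17.8]
-90 76 [ -4.7   8.2  10.6 -16.8  -2.5  16.5]
-80 65 [ -4.7   8.2  11.6 -16.2  -1.2  15.8]
-70 64 [ -4.3   8.   10.4 -15.6  -2.3  15.4]
-60 60 [ -4.4   8.2  10.9 -14.9  -1.6  14.2]
-50 50 [ -3.6   8.7  11.2 -14.   -1.2  13.6]
-40 15 [ 5.8  7.9 10.  -7.9  0.6  9.2]
[155.    0.   13.6] [ -15.23727666   25.65838578   -5.37196708  106.5481006    33.43239932
   55.91659639 -117.58587338]
 t14.2 pos [527.7   1.4 219.5] w0.3 f0.0 F [-0.2  0.8  0.6] j7 -66
```

The offset lies along the tool axis, with the real tips about 34 mm behind the reported TCP. I'll compensate and take the lid again.

```bash
cat >> h.py <<'E'
from scipy.spatial.transform import Rotation as Ro
OFF=34.
def rpy(tilt=0,yaw=YAW):
    "tool down, tilted by tilt about fixture x"
    return list((Ro.from_euler("z",yaw,degrees=True)*Ro.from_euler("x",tilt+180,degrees=True)).as_euler("xyz",degrees=True))
def cmd(tip,o):
    "real fingertip position -> TCP to command"
    return list(np.array(tip)+OFF*Ro.from_euler("xyz",o,degrees=True).as_matrix()[:,2])
def ptp(tip,o=DOWN): env.move_ptp(cmd(tip,o),o)
def lin(tip,o=DOWN,rate=150): env.move_straight(cmd(tip,o),o,rate=rate)
E
python3 - <<'E'
from h import *
env.open_gripper()
ptp(F(-12,0,160)); 
lin(F(-12,0,102),rate=120); st("at")
env.clamp(30); st("grip")
lin(F(-12,0,115),rate=60); s=st("up")
if s["gripper_width"]>20:
    lin(F(-12,0,205)); st("high")
    ptp([494,334,205],[180,0,0]); st("over mat")
    lin([494,334,80],[180,0,0]); st()
    for z in (75,74,73,72,71,70,69):
        lin([494,334,z],[180,0,0],rate=25); s=st(str(z))
        if s["force"][2]>1.5-0: break
    p=viewer.grab_frame("scene"); save(p,"place.png")
E
```

```text
at t16.8 pos [517.   -3.5  68.5] w92.8 f0.0 F [ 0.  -0.3  0.5] j7 -89
grip t17.8 pos [515.9  -2.3  68. ] w31.2 f30.0 F [-0.7 -0.3  0.4] j7 -89
up t18.2 pos [516.1  -2.7  81.2] w31.6 f30.0 F [-0.2 -0.  -5.3] j7 -89
high t18.9 pos [514.9  -2.7 170. ] w31.2 f30.0 F [-0.  -0.2 -5.5] j7 -86
over mat t20.2 pos [495.1 331.4 170.4] w31.2 f30.0 F [ 0.  -0.3 -4.5] j7 -133
 t21.2 pos [495.  334.5  47. ] w31.0 f30.0 F [ 0.3 -0.3 -4.6] j7 -136
75 t21.5 pos [494.  334.   41.1] w31.8 f30.0 F [ 0.5  0.1 -4.7] j7 -136
74 t21.8 pos [494. 334.  40.] w31.7 f30.0 F [-0.2  0.4 -4.9] j7 -136
73 t22.0 pos [493.9 333.9  38.9] w31.6 f30.0 F [-0.  -0.4 -4.9] j7 -136
72 t22.3 pos [493.9 333.9  37.9] w31.3 f30.0 F [-0.4  0.1 -5.1] j7 -136
71 t22.5 pos [494.1 334.1  37. ] w31.6 f30.0 F [ 0.   0.2 -4.4] j7 -136
70 t22.8 pos [494.2 334.1  37. ] w31.8 f30.0 F [-1.3 -1.6  3.8] j7 -136
```

The lid touched the mat at the expected height. I'll release it, back off and find the flap tongue.

```bash
python3 - <<'E'
from h import *
np.set_printoptions(precision=1,suppress=True)
env.open_gripper(); lin([494,334,160],[180,0,0],rate=180); st("released")
for nm in("top","scene"):
    p=viewer.grab_frame(nm); Q=cloud(p); save(p,nm+"2.png"); f=p["frame"].astype(int)
    for q,z in(("flap_tongue",76),("flap_hinge",74.5),("lid_knob",88)):
        print(nm,q,[(round(d["confidence"],2),p2w(p,*d["pixel"],z=z)) for d in models.mark_of(p,q)[:2]])
    near=(abs(Q[...,0]-500)<120)&(abs(Q[...,1])<110)
    red=near&(f[...,0]>110)&(f[...,1]<70)&(f[...,2]<70); yel=near&(f[...,0]>130)&(f[...,1]>100)&(f[...,2]<80)
    for l,m in(("red",red),("yel",yel)):
        a=Q[m]; a=a[(a[:,2]>60)]
        if len(a)>5: print(nm,l,len(a),np.median(a,0),cv2.minAreaRect(a[:,:2].astype(np.float32)))
    a=Q[(abs(Q[...,0]-494)<110)&(abs(Q[...,1]-334)<90)&(abs(Q[...,2]-64)<5)]
    if len(a)>50: print("lid",cv2.minAreaRect(a[:,:2].astype(np.float32)),np.median(a[:,2]))
print("expected tongue",F(-70,0,76),"hinge",F(60,0,74.5))
E
```

```text
released t24.6 pos [493.4 333.4 125.2] w92.9 f0.0 F [-0.5 -0.6  0.2] j7 -134
top flap_tongue [(0.79, array([459.2, -16.9,  76. ])), (0.23, array([514.3,   7. ,  76. ]))]
top flap_hinge [(0.84, array([588.6,   4.1,  74.5]))]
top lid_knob [(0.72, array([496.2, 329.8,  88. ])), (0.69, array([ 254. , -244.7,   88. ]))]
top red 41 [463.7 -15.9  81.9] ((463.6615295410156, -14.752725601196289), (37.58820724487305, 9.827031135559082), 12.325965881347656)
top yel 1184 [532.7   1.9  76.3] ((533.1190185546875, 1.5196151733398438), (106.38699340820312, 102.60162353515625), 13.766984939575195)
lid ((494.4985656738281, 326.1347351074219), (167.73565673828125, 110.87413787841797), 0.1350397914648056) 63.52316773767927
scene flap_tongue [(0.59, array([471.3, -13.9,  76. ])), (0.47, array([ 765.5, -251.8,   76. ]))]
scene flap_hinge [(0.65, array([586.1,  16.1,  74.5]))]
scene lid_knob [(0.74, array([151.6, 325.2,  88. ])), (0.56, array([ 280.9, -246.2,   88. ]))]
scene red 43 [468.4 -15.2  80.2] ((465.6833801269531, -15.809937477111816), (36.98442459106445, 9.909947395324707), 13.21037769317627)
scene yel 950 [552.4   7.1  75.5] ((533.9800415039062, 0.32367706298828125), (109.23819732666016, 101.45207977294922), 14.846817970275879)
lid ((494.1212158203125, 333.73382568359375), (122.48731231689453, 171.624755859375), 89.79925537109375) 62.52664062605754
expected tongue [np.float64(459.6262619664443), np.float64(-16.13824255995022), 76] hinge [np.float64(585.9811920416553), np.float64(14.43023214338648), 74.5]
```

View pics/scene2.png

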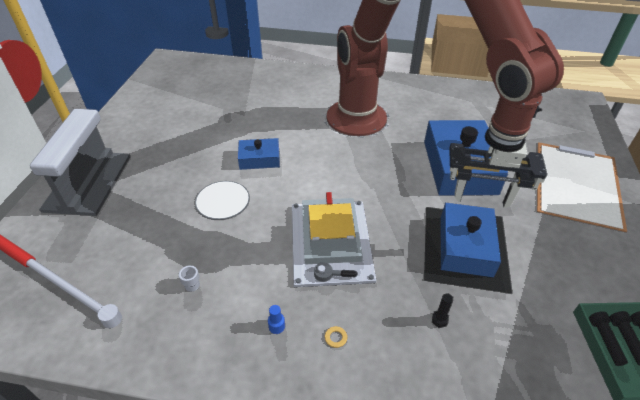

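The scene shows the lid upright on the mat at (240,470), and the closed yellow flap with its red tongue at (198,330), as predicted. Next I'll swing the flap up.

```bash
python3 - <<'E'
from h import *
np.set_printoptions(precision=1,suppress=True)
def arc(t,r=132):
    t=np.radians(t); return F(60-r*np.cos(t)+1.5*np.sin(t),0,74.5+r*np.sin(t)+1.5*np.cos(t)-19)
ptp(F(-72,0,130)); lin(arc(0),rate=120); st("at")
env.clamp(20); s=st("grip")
if s["gripper_width"]>10:
    for t in range(11,111,11):
        lin(arc(t),rate=120)
        if t in(11,55,88): s=st(t)
        if s["gripper_width"]<10: print("lost");break
    st("end")
    env.open_gripper()
    a=arc(110); a[2]+=50; lin(a); st("clear")
    for nm in("scene","top"):
        p=viewer.grab_frame(nm); Q=cloud(p); save(p,nm+"3.png"); f=p["frame"].astype(int)
        yel=(abs(Q[...,0]-560)<150)&(abs(Q[...,1])<110)&(f[...,0]>110)&(f[...,1]>85)&(f[...,2]<80)&(Q[...,2]>60)
        a=Q[yel]; X=(a[:,:2]-O)@e
        if len(a)>30: print(nm,len(a),"fx x range",np.percentile(X,[2,98]),"z",np.percentile(a[:,2],[2,98]),"dx/dz",np.polyfit(a[:,2],X,1))
E
```

```text
at t27.1 pos [458.2 -16.1  23.3] w93.1 f0.0 F [-0.6  0.3  0.8] j7 -93
grip t28.2 pos [457.8 -16.9  23. ] w13.7 f20.0 F [ 0.3 -0.6  0.3] j7 -93
11 t28.6 pos [460.4 -16.2  48.3] w13.9 f20.0 F [-0.7 -1.7  0.6] j7 -92
55 t30.0 pos [514.   -3.1 130.4] w14.1 f20.0 F [ 0.3 -1.9  2. ] j7 -89
88 t31.1 pos [582.9  13.8 153.3] w13.8 f20.0 F [ 0.8 -2.  -2.4] j7 -90
end t31.8 pos [632.3  25.8 145.8] w13.3 f20.0 F [ 1.5 -1.5  2.5] j7 -90
clear t33.6 pos [631.   25.3 194.8] w93.2 f0.0 F [0.2 0.3 0.1] j7 -89
scene 1010 fx x range [ 62.5 128.3] z [ 77.4 344.2] dx/dz [ 0.2 49.5]
top 154 fx x range [58.8 89.4] z [ 80.1 179.2] dx/dz [-0.1 84.1]
```

View pics/scene3.png

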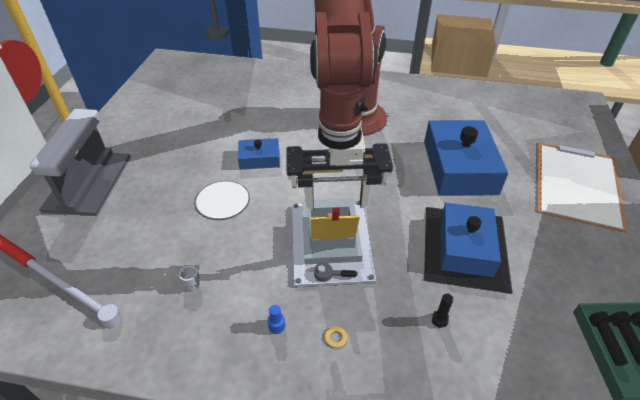

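The flap stands open past upright, with its red tongue at (213,335). The fully open fingers are about 120 mm over their backs, too wide for the 96 mm well, and the gripper can't open part-way. So I'll go in tilted, with one finger inside the well and the other above the wall. I'll close lightly on the insert and then bring the tool upright. Before that, one look into the well.

```bash
python3 - <<'E'
from h import *
np.set_printoptions(precision=1,suppress=True)
o=rpy(25)
lin(F(95,0,255),rate=200)
ptp(F(0,190,200),o)
p=viewer.grab_frame("top"); Q=cloud(p); f=p["frame"]; save(p,"top4.png")
print([(round(d["confidence"],2),p2w(p,*d["pixel"],z=40)) for d in models.mark_of(p,"insert_center")[:2]],"exp",F(0,0,40))
X=(Q[...,:2]-O)@e; Y=(Q[...,:2]-O)@n; z=Q[...,2]
a=(abs(X)<38)&(abs(Y)<40)&(z>55)&(z<74)
print("insert top",a.sum(),"x",np.percentile(X[a],[3,97]),"y",np.percentile(Y[a],[5,50,95]),"z",np.median(z[a]))
print("flap z",np.nanmax(z[(X>55)&(X<130)&(abs(Y)<50)]), "yaw line",np.polyfit(X[a],Y[a],1))
ptp(F(0,26.1,130),o); lin(F(0,26.1,71.7),o,rate=70); st("in")
s=viewer.grab_frame("scene"); save(s,"scene4.png")
im=s["frame"][:,:,::-1]; t=f[:,:,::-1]
cv2.imwrite("pics/tilt.png",np.hstack([cv2.resize(im[130:290,280:390],(396,576),interpolation=2),cv2.resize(t[140:250,265:365],(396,576))]))
E
```

```text
[(0.66, array([ 444.1, -292.2,   40. ]))] exp [np.float64(527.6635320069425), np.float64(0.32170535723107996), 40]Traceback (most recent call last):
  File "<stdin>", line 10, in <module>
    return _quantile_unchecked(
        a, q, axis, out, overwrite_input, method, keepdims, weights)
    return _ureduce(a,
                    func=_quantile_ureduce_func,
    ...<5 lines>...
                    overwrite_input=overwrite_input,
                    method=method)
    r = func(a, **kwargs)
    result = _quantile(arr,
                       quantiles=q,
    ...<2 lines>...
                       out=out,
                       weights=wgt)
    slices_having_nans = np.isnan(arr[-1, ...])
                                  ~~~^^^^^^^^^
IndexError: index -1 is out of bounds for axis 0 with size 0
```

View pics/top4.png

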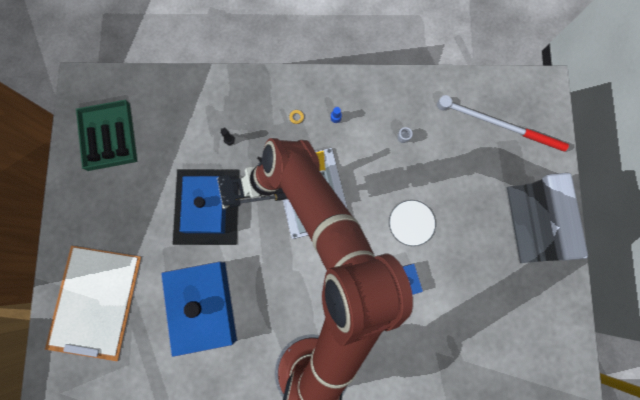

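```bash
python3 - <<'E'
from h import *
np.set_printoptions(precision=1,suppress=True)
o=rpy(25); st()
p=viewer.grab_frame("top"); Q=cloud(p); f=p["frame"]
X=(Q[...,:2]-O)@e; Y=(Q[...,:2]-O)@n; z=Q[...,2]
w=(abs(X)<38)&(abs(Y)<40); print("well px",w.sum(),np.percentile(z[w],[2,25,50,75,98]) if w.any() else "")
E
```

```text
t35.0 pos [481.5 198.4 169.4] w92.7 f0.0 F [-1.5  0.8  0.4] j7 -82
well px 547 [499.3 517.2 533.  549.8 573.5]
```

The top view shows the arm covering the fixture near (200,310), and the lid undisturbed on the mat at (203,203). The lid, flap and tongue all agreed with the fixture frame, so I'll go in on that, checking forces.

```bash
python3 - <<'E'
from h import *
o=rpy(25)
ptp(F(0,26.1,130),o); lin(F(0,26.1,90),o,rate=90); st("above")
for z in (81,71.7):
    lin(F(0,26.1,z),o,rate=60); s=st(z)
    if np.linalg.norm(s["force"])>6: print("contact");break
else:
    env.clamp(3); st("clamped")
    s=viewer.grab_frame("scene"); im=s["frame"][:,:,::-1]
    cv2.imwrite("pics/tilt.png",cv2.resize(im[130:290,270:400],None,fx=4.5,fy=3.7,interpolation=2))
E
```

```text
above t36.4 pos [518.3  40.5  59.5] w93.1 f0.0 F [0.3 0.6 0.4] j7 -67
81 t36.7 pos [517.9  39.6  50. ] w92.7 f0.0 F [-1.2  0.1  0.1] j7 -66
71.7 t37.0 pos [517.8  39.6  40.4] w93.2 f0.0 F [-0.1 -0.5 -0. ] j7 -66
clamped t37.9 pos [519.3  36.   39.7] w47.0 f2.4 F [ 0.1 -5.1 -3.4] j7 -66
```

View pics/tilt.png

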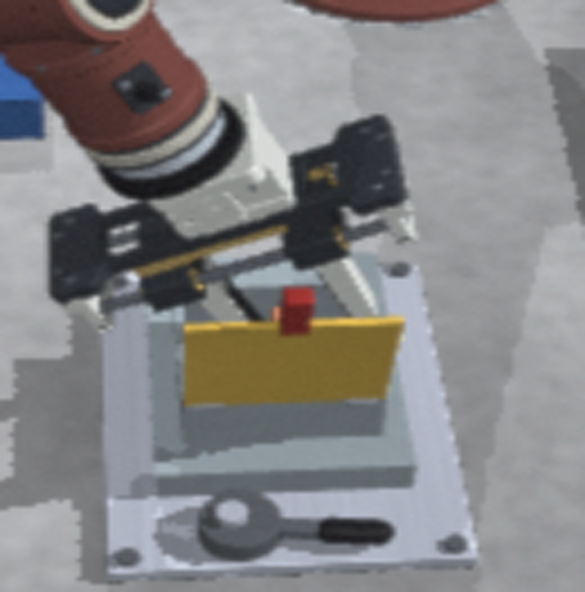

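The picture shows the low finger inside the well, the high finger clear above the wall at crop (300,370), and the flap standing. The insert is being nudged lightly. I'll follow along the closing line so both fingers close on it, then bring the tool upright.

```bash
python3 - <<'E'
from h import *
o=rpy(25); u=np.array([-np.cos(np.radians(25)),-np.sin(np.radians(25))])
for d in (7,14,21,27.6):
    y,z=np.array([26.1,71.7])+d*u
    lin(F(0,y,z),o,rate=50); s=st(d)
    if np.linalg.norm(s["force"])>25: print("stop");break
    if s["gripper_width"]<19: break
E
```

```text
7 t38.2 pos [520.7  30.   36.8] w33.0 f2.7 F [ 0.  -4.7 -1.9] j7 -66
14 t38.5 pos [522.1  24.1  34. ] w19.8 f2.9 F [ 1.  -4.9 -1.7] j7 -65
21 t38.8 pos [523.   20.4  32. ] w11.5 f3.7 F [ 0.6 -4.   1.5] j7 -65
```

Width fell as predicted to about 12 mm, so both fingers are now on the insert's upper edge. I'll rotate upright while descending.

```bash
python3 - <<'E'
from h import *
for t,y,z in ((20,5,60),(15,3.5,58),(10,2.2,56.5),(5,1,55),(0,0,53)):
    lin(F(0,y,z),rpy(t),rate=40); s=st(t)
    if np.linalg.norm(s["force"])>25 or s["gripper_width"]<9: print("stop");break
E
```

```text
20 t39.1 pos [524.2  18.6  30. ] w13.3 f4.4 F [-0.8 -2.1  8.7] j7 -68
15 t39.4 pos [524.7  15.1  26.3] w14.2 f3.6 F [ 0.1 -0.   5.8] j7 -72
10 t39.6 pos [525.7  10.   23.4] w13.8 f3.2 F [ 0.  -0.3  3.8] j7 -76
5 t39.9 pos [526.4   4.8  20.8] w13.1 f2.9 F [ 1.8 -0.9  0.7] j7 -81
0 t40.2 pos [527.1   0.6  18.4] w11.7 f3.0 F [0.4 0.8 1. ] j7 -86
```

Upright, at a width of 11.7 mm. Now deeper, a firm grip, and draw it out.

```bash
python3 - <<'E'
from h import *
np.set_printoptions(precision=1,suppress=True)
lin(F(0,0,42),rate=40); s=st("deep")
env.clamp(40); s=st("grip")
for z in (54,70):
    lin(F(0,0,z),rate=50); s=st(z)
    if np.linalg.norm(s["force"])>25: print("stop");break
else:
    lin(F(0,0,215),rate=150); st("high")
    P=[446,-310.]
    ptp(P+[215]); lin(P+[202],rate=60); env.pause(0.3); st("pad")
    for nm in("scene","top"):
        p=viewer.grab_frame(nm); Q=cloud(p); save(p,nm+"5.png"); f=p["frame"].astype(int)
        L=(Q[...,:2]-np.array(P)); X=L@e;Y=L@n
        m=(abs(X)<45)&(abs(Y)<45)&(Q[...,2]>140)&(Q[...,2]<215)
        a=Q[m]
        if len(a)>20: print(nm,len(a),"z",np.percentile(a[:,2],[1,50,99]),"x",np.percentile(X[m],[2,98]),"y",np.percentile(Y[m],[2,98]))
        print([(round(d["confidence"],2),np.array(d["pixel"]),p2w(p,*d["pixel"])) for d in models.mark_of(p,"insert_center")[:2]])
        for q,zz in (("flap_tongue",200),("pad",2),("lever_tip",30)): print(q,[(round(d["confidence"],2),p2w(p,*d["pixel"],z=zz)) for d in models.mark_of(p,q)[:2]])
        if nm=="scene": cv2.imwrite("pics/fin.png",np.vstack([p["frame"][80:300,120:520,::-1],cv2.resize(p["frame"][100:210,150:350,::-1],(400,220),interpolation=2)]))
E
```

```text
deep t40.6 pos [526.9  -0.8   7.2] w12.2 f3.0 F [-0.   0.4 -1.8] j7 -86
grip t40.8 pos [527.   -0.5   7.5] w11.8 f40.0 F [-0.1  0.3 -2.4] j7 -86
54 t41.2 pos [528.1   0.4  20.6] w11.6 f40.0 F [ 0.6 -0.7 -2.9] j7 -86
70 t41.7 pos [527.9   0.3  36.4] w11.9 f40.0 F [-0.3 -0.1 -2.8] j7 -86
high t42.8 pos [526.7   0.3 180. ] w11.6 f40.0 F [-0.4  0.5 -3.4] j7 -83
pad t44.7 pos [ 446.1 -310.2  168.2] w11.6 f40.0 F [-0.4  0.  -3.2] j7 -47
scene 145 z [172.6 198.6 214.7] x [-15.8  27.5] y [-15.9  15.7]
[(0.67, array([139. , 208.9]), array([ 466.8, -300.6,  223.5]))]
flap_tongue [(0.59, array([630.8,  23.2, 200. ])), (0.4, array([695.7,  16.7, 200. ]))]
pad [(0.6, array([ 448.2, -305.3,    2. ]))]
lever_tip [(0.8, array([640.6,  76.6,  30. ])), (0.64, array([803.8, -74.1,  30. ]))]
[(0.56, array([117.1, 295.6]), array([790.2,  56.7,  -0.1]))]
flap_tongue [(0.88, array([617.8,  22.1, 200. ]))]
pad [(0.75, array([ 454.3, -308.3,    2. ])), (0.66, array([530.7,  13. ,   2. ]))]
lever_tip []
```

View pics/fin.png

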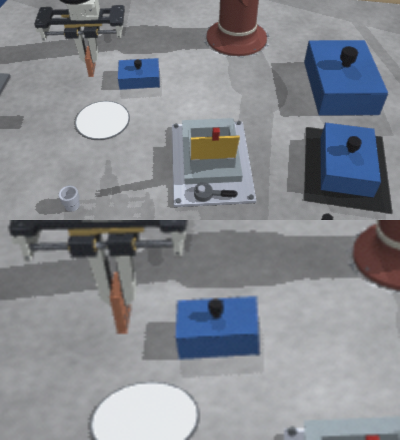

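The scene shows the insert hanging from the gripper over the pad side at about (150,210). The flap is still up, the lid is on the mat and the lever hasn't moved. I'll measure the insert's tilt and height in the grip.

```bash
python3 - <<'E'
from h import *
np.set_printoptions(precision=1,suppress=True)
st(); P=np.array([446,-310.])
for k in range(2):
    p=viewer.grab_frame("scene"); Q=cloud(p); h=cv2.cvtColor(p["frame"],cv2.COLOR_RGB2HSV)
    m=(h[...,0]<18)&(h[...,1]>90)&(h[...,2]>60)&(abs(Q[...,0]-446)<60)&(abs(Q[...,1]+310)<60)&(Q[...,2]>140)
    X=(Q[...,:2]-P)@e;Y=(Q[...,:2]-P)@n
    print(m.sum(),"z",np.percentile(Q[m][:,2],[0,2,50,98,100]),"x",np.percentile(X[m],[2,50,98]),"y",np.percentile(Y[m],[2,50,98]))
    fr=m&(X>19)
    print("front: dy/dz",np.polyfit(Q[fr][:,2],Y[fr],1)[0],"dx/dz",np.polyfit(Q[fr][:,2],X[fr],1)[0],fr.sum())
    r,c=np.nonzero(m)
    for rr in range(r.min(),r.max()+1,2): 
        q=(r==rr); 
        if k==0: print(rr,c[q].min(),c[q].max(),Q[rr,c[q],2].mean(),Y[rr,c[q]].min(),Y[rr,c[q]].max(),X[rr,c[q]].mean())
E
```

```text
t45.2 pos [ 446. -310.  168.] w11.8 f40.0 F [ 0.3  0.4 -3.3] j7 -47
1717 z [175.8 195.5 476.1 547.4 553.2] x [-7.9 26.2 53.9] y [-46.3  -2.   58.6]
front: dy/dz -0.03531198584781891 dx/dz 0.048332705787423554 1240
0 152 216 542.2275010050588 -50.513107268806515 64.75939048691735 17.0368846782533
2 152 216 539.4405616619014 -50.63142355957218 64.46453466559439 19.085480198748062
4 152 215 536.916228144403 -50.78259469443063 62.25212337150214 21.696260790626738
6 152 216 532.9932976621558 -52.66256514009402 63.48958211409339 21.169333900918268
8 153 215 530.3413243776189 -50.92650412887147 61.59371193939268 23.602990597584803
10 153 214 527.5557127859336 -51.78786251648634 59.24872948630818 25.57690067775215
12 154 214 524.0816002213824 -50.89556179416942 58.28976618684198 26.21890979524644
14 155 213 521.0756715478184 -50.32290692440704 56.24692764624156 27.827411193118635
16 158 212 517.6450262090727 -44.26467230618601 54.83686506063665 28.724320898827255
18 159 178 517.3200586755394 -43.49835024921179 3.0680404784532613 36.39219302007537
20 161 178 514.930960123944 -42.3444082391742
[... 1448 characters left out ...]
9844470259 34.104048390008856 22.36959561491105
56 175 208 433.2694028326952 -29.387044271804832 34.55846879149772 22.7844380350852
58 176 208 430.61638311018766 -27.565865824542204 33.45604166937453 25.950220013442458
60 176 207 427.2688143015334 -27.614051538480066 31.594284010333947 27.75844670149402
62 177 204 424.3484414783425 -25.711732651687033 27.01469240396442 30.32167649670689
64 180 200 421.29596782820124 -19.889603830657382 19.671415457748058 32.694548109323065Traceback (most recent call last):
  File "<stdin>", line 14, in <module>
    return umr_minimum(a, axis, None, out, keepdims, initial, where)
ValueError: zero-size array to reduction operation minimum which has no identity
```

```bash
python3 - <<'E'
from h import *
np.set_printoptions(precision=1,suppress=True)
P=np.array([446,-310.]); p=viewer.grab_frame("scene"); Q=cloud(p); h=cv2.cvtColor(p["frame"],cv2.COLOR_RGB2HSV)
X=(Q[...,:2]-P)@e;Y=(Q[...,:2]-P)@n;z=Q[...,2]
m=(h[...,0]<18)&(h[...,1]>90)&(h[...,2]>50)&(abs(X)<45)&(abs(Y)<40)&(z>140)&(z<240)
r,c=np.nonzero(m)
for rr in np.unique(r)[::2]:
    q=c[r==rr]; print(rr,q.min(),q.max(),"z%.0f x%.0f..%.0f y%.0f..%.0f"%(z[rr,q].mean(),X[rr,q].min(),X[rr,q].max(),Y[rr,q].min(),Y[rr,q].max()))
E
```

```text
126 208 208 z229 x-21..-21 y-2..-2
128 207 208 z226 x-17..-15 y-4..-2
130 206 209 z227 x-10..-7 y-6..2
132 206 209 z227 x-1..0 y-5..2
134 206 209 z227 x6..8 y-3..3
136 206 209 z226 x12..16 y-3..4
138 205 210 z226 x17..25 y-4..6
140 206 211 z220 x13..25 y-3..7
142 206 211 z215 x19..26 y-4..7
144 207 214 z204 x-13..26 y-2..6
146 207 213 z200 x6..25 y-4..6
148 208 213 z196 x9..26 y-1..6
150 208 212 z192 x23..26 y-3..7
152 208 212 z186 x22..26 y-4..5
154 209 212 z180 x23..25 y-3..4
```

The insert's top is level at z≈227 and its front face is vertical at x≈+25, so it is upright with its centre about 199 mm up, over the pad. Handing in.

```bash
python3 -c "
from h import *
st(); print(env.sign_off())"
```

```text
t45.3 pos [ 446. -310.  168.] w11.9 f40.0 F [-0.2  1.3 -2.3] j7 -47
the job is handed in; nothing more can be done
None
```

I handed the job in at about 45 s: the lid is right way up on the middle of the mat, the flap stands open past upright, and the insert is held upright about 199 mm above the bench over the pad; one empty lid grasp came first, because the real fingertips sit about 34 mm short of the reported tool point.

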